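Slide the goblet next to its twin and relock the stand

ROBOT

A 7-joint arm with a two-finger parallel gripper is mounted at the origin on the work surface. World frame = base frame: x ahead of the robot, y to its left, z up, the work surface at z = 0. Lengths are in m, angles in rad, forces in N, time in s.
With the tool pointing down it reaches from about 0.4 to 0.85 m from the base axis. Payload 4.5 kg.
Tool frame: the origin (TCP) lies midway between the tips of the shut fingers; the grasp point (between the pads) lies 19 mm behind it (r.pinch_z is the distance from the TCP to the grasp point, in m); z points along the fingers, y is the line along which they close (so a half turn about z gives the same grasp; the last joint's range is limited). The gripper opens to 85 mm and grips with 20 to 120 N. Pads are 22 mm wide; open, the fingers measure 114 mm over their backs; the gripper's body (76 mm by 85 mm) begins 54 mm behind the grasp point. The pads swing forward as they close: fully open they stand 13 mm farther back than shut.
Start: joints at [-1.117, 0.689, -0.195, 1.565, 0.157, 0.902, -0.215], TCP at [0.255, 0.571, 0.231] pointing down, gripper open.
Joint ranges: [-3.01, 3.01], [-0.46, 2.08], [-1.47, 1.51], [0.13, 2.56], [-1, 4.14], [0.04, 2.09], [-2.66, 2.66]. Speed limits (rad/s): [2.57, 2.57, 3.14, 3.14, 3.14, 3.14, 3.14].

INTERFACE

Orientations are given as a rotation vector (axis times angle).
In Python, from rig import r, claw, planner, cams gives the robot as it stands. The module is installed in compiled form; this text tells all that it offers. Calls block until the motion is done:
- r.reach(position, orientation): joint-space move of the TCP to a pose.
- r.servo_line(position, rotation=None, rate=0.15, guard=None): straight line of the TCP; rotation=None keeps the orientation; rate is the mean speed in m/s. With guard (N) it stops when the force on the tool has changed by that much, and returns True; else False.
- r.move_j(angles): joint-space move.
- claw.move_gripper(opening, squeeze=None): finger opening in m; squeeze is the grip in N (None keeps the last); returns when the fingers have stopped.
- r.sleep(seconds).
- planner.solve_ik(position, orientation): joint angles nearest the present ones, or None.
- cams.snapshot(name): name is "scene" or "top" or "wrist"; returns a dict with "pixels" (400x640x3 uint8, red, green, blue), "K" (3x3 intrinsics, pixels), "dist_coeffs" ([k1, k2, p1, p2, k3] as OpenCV has them; the pictures are not rectified), "origin" and "attitude" of the camera in the world; the wrist camera has in their place "hand_eye" (4x4, takes a point from camera to tool coordinates, whose origin is the TCP and whose axes are the flange's). Camera axes: x right, y down, z forward; pixel columns grow to the right and rows downward; lengths in m; the calibration is good to about 2 mm. A picture is of the moment at which its call begins: read the wrist's pose just before it. There is no depth.
A pose or a line that the arm cannot do raises r.MotionError and nothing moves.
- r.close_job(): hands the job in; it is judged then, once.
Readings, each from a call of its own:
- r.get_t(): time.
- r.get_joints(): joint angles.
- r.get_dq(): joint speeds.
- r.get_effort(): joint torques, N m.
- r.get_ee_pos(): TCP position.
- r.get_ee_rot(): TCP orientation.
- r.get_contact_force(): force on the tool from outside, world axes, zero at the start.
- r.get_moment(): the same for the moment, N m.
- r.get_finger_gap(): finger opening in m.
- r.get_grasp_force(): force on a finger pad.
Only numpy, scipy, OpenCV 4.12 (cv2) and the standard library are available. Lean on these libraries where they do the work, as an engineer would, in place of code of your own. Each camera call takes 0.05 s, during which the arm holds its last target. There are 200 camera calls.

TASK

On the counter's display stand, bring the goblet on the sliding carriage next to its twin, the other stemmed goblet at one end of the stand (not the squat tumbler at the other end), for a photograph of the pair. Pull up the carriage's locking plunger by its black bar, give it a quarter turn so that it stays out, slide the carriage that way as far as it goes, then turn the bar back in line with the rail and let the plunger drop fully home in the end notch. Do not knock or shift the twin goblet.

Things in the scene. Friction and masses are not known exactly. Their poses are not given: they have to be found in the camera images.
- knob_grip (a point): Centre of the plunger's black bar handle, 60 x 16 x 30 mm tall, 110 mm above the counter when locked, on the carriage's steel stem; grip across the 16 mm. Collar top 19 mm below the bar. Own y runs along the bar, z up. Pushing it slides the carriage (3 N friction) along the rail up to 113 mm either way to hard stops. The carriage also bears a stuck-down goblet, 135 mm from the stem, top 176 mm up.
- plunger (a joint): Lift of the plunger (m): 0 fully home in a notch, 0.015 parked on its collar, 0.024 the most; about 0.010 means the pin lies on the rack between notches, not locked. A spring pulls it down with 4 to 9 N. Starts home in the middle notch (within 3 mm of its centre); the end notches are 110 mm from the middle one along the rail, and the 10 mm pin drops in if within 5 mm of their centre.
- bar (a joint): Turn of the bar about its upright stem (rad), counterclockwise from above positive: 0 along the rail, stops at +-1.75; starts within 0.1 of 0. It turns freely only when lifted over 15 mm (pull 20). Turned 1.5 either way and let down, it rests on the collar and stays out; turned back to within 0.17 of the rail it drops through the collar's slot.
- twin: Loose green glass goblet with a stem, 110 mm tall, bowl 64 mm and foot 60 mm across; origin under its foot, 66 mm above the counter, z up. It stands on the wooden plinth at one end of the stand, 225 mm along the rail from the middle notch and 135 mm beyond the rail line. A squat 60 mm stemless tumbler stands on the like plinth at the other end; which is where varies.
Not all that is in view belongs to the job. What is shaped like the twin but orange or pink is not meant.

How it is judged:
By the outcome, as a careful person would: the job done as asked, in the order asked, and still so for the second after the job is handed in, with the robot touching nothing.
It also fails if it takes over 48 s, if anything falls off the work surface, if the arm or the gripper's body presses on something with over 40 N, if the wrist force passes 120 N, or if a joint passes its speed limit or range.

## Working session

There is one attempt and no reset: what is moved stays moved. The work goes in short steps, each a Python script; the robot and the scene stay as the last script left them, time stands still between calls to the robot, and variables do not carry over. Pictures are saved under pics/ and viewed, at most 10 in all, crops included, and the job is handed in when it is done.

```bash
mkdir -p pics
python3 - <<'E'
from rig import r,claw,planner,cams
import cv2,numpy as np,pickle
d={}
for n in("scene","top"):
    s=cams.snapshot(n); d[n]=s
    cv2.imwrite(f"pics/{n}0.png",s["pixels"][:,:,::-1]); print(n,s["K"],s["dist_coeffs"],s["origin"],s["attitude"])
pickle.dump(d,open("d.pkl","wb"))
print(r.get_ee_rot(),r.get_t(),r.pinch_z)
E
```

```text
scene [[392.23286161   0.         328.91411906]
 [  0.         392.23286161 204.91940037]
 [  0.           0.           1.        ]] [-0.07755595  0.          0.          0.          0.        ] [1.22139249 0.2013583  0.87875869] [-1.73091125 -1.94401694  0.67929041]
top [[434.85003166   0.         315.46405598]
 [  0.         434.85003166 198.50614274]
 [  0.           0.           1.        ]] [-0.09476373  0.          0.          0.          0.        ] [0.49613152 0.15117482 1.06162303] [-2.13504706  2.17990934 -0.11142296]
[-6.54398569e-01 -3.07249088e+00  2.60837404e-03] 0.1 0.0187
```

View pics/scene0.png

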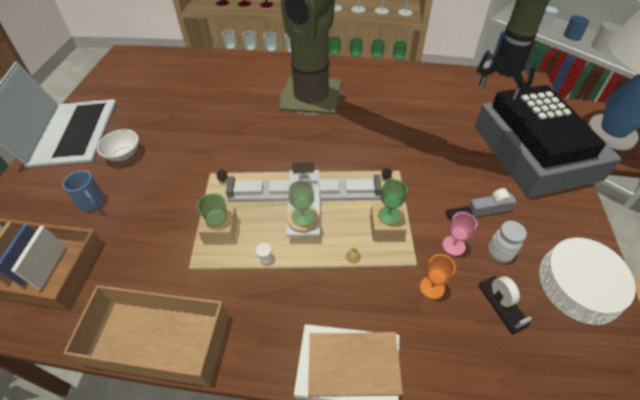

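View pics/top0.png

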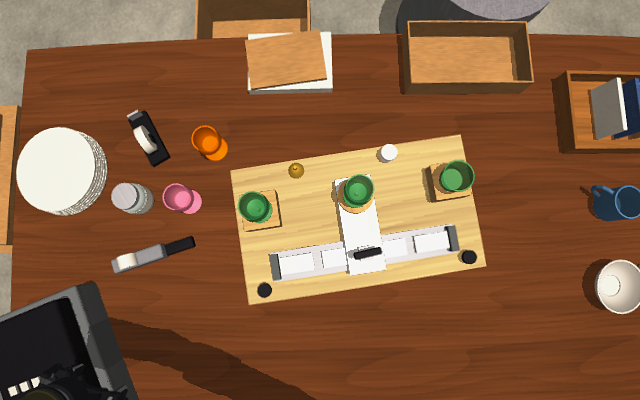

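Scene picture: the stand has green vessels at (213,210), (301,205, on the carriage) and (392,200). The black bar is at (303,168). In the top picture the green vessels are at (255,207), (357,190) and (455,177), with the bar at (367,253).
Candidates for the twin:
- The green stemmed one at scene (392,200), which is top (255,207).
- The green squat one at scene (213,210), which looks like the tumbler.
- The orange (437,275) and pink (458,232) ones, which are ruled out by colour.

I'll check this in one crop.

```bash
cat > h.py <<'E'
import numpy as np,cv2
from scipy.spatial.transform import Rotation as R
def ray(s,px,z,Rm=None,o=None):
    K=np.array(s["K"]);D=np.array(s["dist_coeffs"])
    u=cv2.undistortPoints(np.array([[px]],float),K,D)[0,0]
    if Rm is None:
        a=np.array(s["attitude"]); Rm=R.from_rotvec(a).as_matrix() if a.size==3 else a; o=np.array(s["origin"])
    v=Rm@np.array([u[0],u[1],1]); return o+v*(z-o[2])/v[2]
E
python3 - <<'E'
import pickle,cv2,numpy as np
from h import *
d=pickle.load(open("d.pkl","rb"))
a=d["scene"]["pixels"][140:260,185:425,::-1]; b=d["top"]["pixels"][160:310,230:490,::-1]
A=cv2.resize(a,(600,300),interpolation=3);B=cv2.resize(b,(520,300),interpolation=3)
c=np.zeros((600,600,3),np.uint8);c[:300]=A;c[300:,:520]=B
cv2.imwrite("pics/crop.png",c)
print("bar",ray(d["top"],(367,252),.125),ray(d["scene"],(303,166),.125))
print("rail",ray(d["top"],(276,265),.04),ray(d["top"],(453,237),.04))
print("twin foot-ish/rim",ray(d["top"],(255,207),.176),"tumb",ray(d["top"],(457,176),.126), "mid",ray(d["top"],(358,190),.176))
E
```

```text
bar [0.48586704 0.05225754 0.125     ] [0.49234339 0.0532619  0.125     ]
rail [0.45905185 0.25629827 0.04      ] [ 0.514976  -0.1611521  0.04     ]
twin foot-ish/rim [0.58275854 0.28421059 0.176     ] tumb [ 0.64637345 -0.15112381  0.126     ] mid [0.6133447  0.07204405 0.176     ]
```

View pics/crop.png

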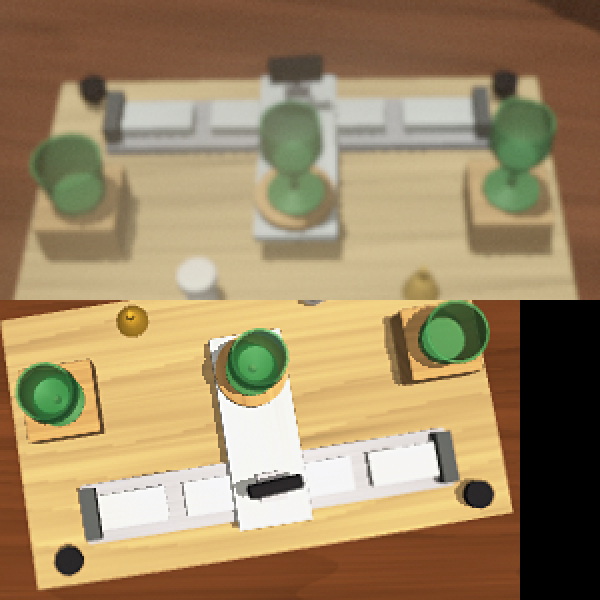

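The twin is the stemmed goblet at crop (515,150), which is the +y end. The squat one at crop (68,180) is the tumbler. The bar is at top crop (275,486), near world (0.487, 0.052), with the rail direction about 0.14 rad from +y. These lengths fit what was given to within about 1 cm, so next I'll check IK and move above the bar.

```bash
cat >> h.py <<'E'
def rot(a):  # tool down, y axis at angle a from world x
    y=np.array([np.cos(a),np.sin(a),0]);z=np.array([0,0,-1.]);return R.from_matrix(np.c_[np.cross(y,z),y,z]).as_rotvec()
E
python3 - <<'E'
from rig import r,claw,planner,cams
from h import *
import pickle
P=np.array([.488,.0525,.19]);u=np.array([-.14,.99,0])
for base in(.14,.14+np.pi):
  for k in(-1.65,0,1.65):
    q=[planner.solve_ik(p,rot(base+k)) for p in(P,P+.113*u)]
    print(base,k,[None if x is None else np.round(x,2) for x in q])
q=planner.solve_ik(P+[0,0,.07],rot(.14)); print(r.get_joints(),q)
r.reach(P+[0,0,.05],rot(.14))
T=(r.get_ee_pos(),r.get_ee_rot()); s=cams.snapshot("wrist"); print(T,r.get_t(),np.round(s["hand_eye"],4))
pickle.dump((T,s),open("w.pkl","wb"));cv2.imwrite("pics/w.png",s["pixels"][:,:,::-1])
E
```

```text
0.14 -1.65 [array([-0.45,  0.62,  0.41,  2.03, -0.43,  0.58, -1.26]), array([-0.69,  0.63,  0.43,  2.  , -0.45,  0.6 , -1.47])]
0.14 0 [array([-0.19,  0.58, -0.01,  2.01,  0.01,  0.55, -0.08]), array([-0.42,  0.59, -0.01,  1.99,  0.02,  0.56, -0.3 ])]
0.14 1.65 [array([ 0.07,  0.61, -0.43,  2.  ,  0.42,  0.62,  1.15]), array([-0.17,  0.61, -0.41,  1.97,  0.4 ,  0.63,  0.95])]
3.2815926535897932 -1.65 [array([ 0.05,  0.6 , -0.39,  2.  ,  0.38,  0.61,  1.03]), array([-0.19,  0.61, -0.37,  1.98,  0.36,  0.62,  0.83])]
3.2815926535897932 0 [array([ 0.31,  0.7 , -0.84,  1.99,  0.74,  0.79,  2.31]), array([ 0.07,  0.7 , -0.83,  1.96,  0.73,  0.8 ,  2.11])]
3.2815926535897932 1.65 [array([-0.43,  0.61,  0.37,  2.02, -0.39,  0.57, -1.14]), array([-0.67,  0.63,  0.39,  2.  , -0.41,  0.59, -1.35])]
[-1.11721095  0.68987781 -0.19449656  1.56627067  0.15733067  0.90250731
 -0.21509691] [-0.20938965  0.4729631   0.01250715  1.93082283 -0.00846919  0.7378563
 -0.05198886]
(array([0.48816986, 0.05392247, 0.23998459]), array([-2.05746367e+00, -2.37365334e+00, -1.22140098e-03])) 2.1917 [[ 3.000e-04 -9.566e-01 -2.915e-01  7.460e-02]
 [ 1.000e+00  7.000e-04 -1.300e-03 -9.000e-04]
 [ 1.400e-03 -2.915e-01  9.566e-01 -1.423e-01]
 [ 0.000e+00  0.000e+00  0.000e+00  1.000e+00]]
```

View pics/w.png

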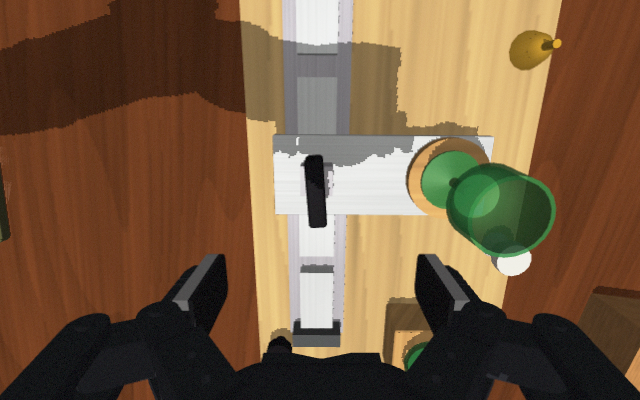

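The wrist picture shows the bar from (314,157) to (318,227), the rail running vertically with its centre near column 317, and the carriage goblet at right (500,210).

Run:
```python
from h import *
import pickle
(T,s)=pickle.load(open("w.pkl","rb"))
M=np.eye(4);M[:3,:3]=R.from_rotvec(T[1]).as_matrix();M[:3,3]=T[0];C=M@s["hand_eye"]
f=lambda p,z:ray(s,p,z,C[:3,:3],C[:3,3])
print("cam",C[:3,3])
a,b=f((314,157),.125),f((318,226),.125);print("bar",a,b,(a+b)/2,np.linalg.norm(a-b),np.arctan2(-(a-b)[0],(a-b)[1]))
for l in([(286,20),(298,320)],[(351,20),(340,320)]):
  p,q=f(l[0],.045),f(l[1],.045);print("rail",p,q,np.arctan2(-(p-q)[0],(p-q)[1]))
p,q=f((274,136),.06),f((274,214),.06);print("carr left edge",p,q,np.arctan2(-(p-q)[0],(p-q)[1]))
cv2.imwrite("pics/wc.png",cv2.resize(s["pixels"][120:240,250:410,::-1],None,fx=4.5,fy=4.5,interpolation=2))
```

```text
cam [0.47662801 0.1275463  0.38230251]
bar [0.47719326 0.08318968 0.125     ] [0.4887064  0.02464983 0.125     ] [0.48294983 0.05391976 0.125     ] 0.059661271675818923 0.194193419366236
rail [0.43369056 0.19398293 0.045     ] [ 0.48542147 -0.13471157  0.045     ] 0.15610249376662247
rail [0.49409728 0.20265041 0.045     ] [ 0.53690508 -0.12726478  0.045     ] 0.12903302494343885
carr left edge [0.43533624 0.08706355 0.06      ] [0.44356954 0.00553776 0.06      ] 0.10064893674584033
```

View pics/wc.png

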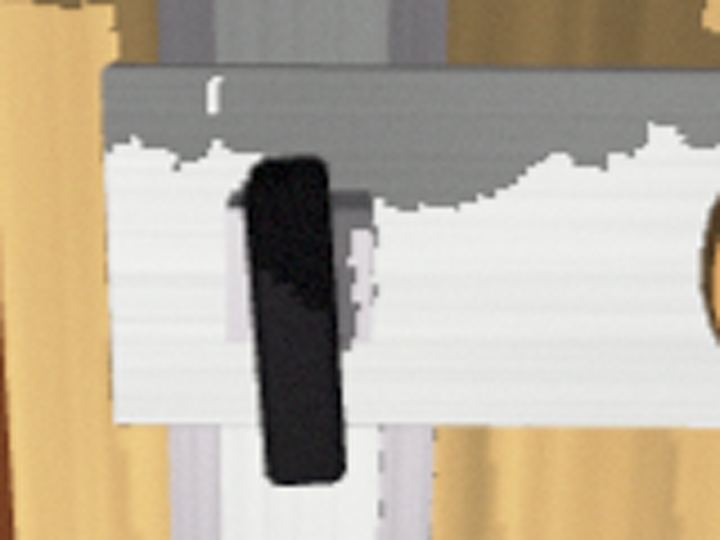

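The bar's top is 59.7 mm long, which is right. Its centre is (0.4835, 0.0535) at 0.19 rad, and the rail lies at 0.142. I'll descend and grip.

Run:
```python
from rig import r,claw,planner,cams
from h import *
c=np.array([.4835,.0535])
r.reach([*c,.17],rot(.19))
print(r.servo_line([*c,.096],rate=.1,guard=12))
f0=r.get_contact_force()
claw.move_gripper(.0,30)
print(r.get_ee_pos(),r.get_finger_gap(),r.get_grasp_force(),f0,r.get_contact_force(),r.get_moment(),r.get_t())
```

```text
False
[0.48357072 0.05351449 0.09617841] 0.015472095419468632 34.94353115558624 [-0.69785048  0.0433764   0.53847034] [ 0.29515475 -0.52074518  2.6866286 ] [ 0.01008617  0.04427629 -0.02242605] 4.1
```

```bash
cat >> h.py <<'E'
def turn(r,p,a0,a1,n=8):
    for a in np.linspace(a0,a1,n+1)[1:]:
        r.servo_line(p,rot(a)); 
def st(r,*x): print(*x,np.round(r.get_ee_pos(),4),np.round(r.get_contact_force(),1),np.round(r.get_moment(),2),round(r.get_finger_gap(),4),round(r.get_t(),2))
E
python3 - <<'E'
from rig import r,claw,planner,cams
from h import *
claw.move_gripper(0,60)
p=r.get_ee_pos(); p[2]+=.0205
print(r.servo_line(p,rate=.04,guard=25)); st(r,"lift")
t=r.get_t()
turn(r,p,.19,.5,2); st(r,"t1"); print(r.get_t()-t)
turn(r,p,.5,.142+1.57,6); st(r,"t2")
s=cams.snapshot("scene");cv2.imwrite("pics/s2.png",cv2.resize(s["pixels"][140:260,185:425,::-1],(720,360)))
E
```

```text
False
lift [0.4835 0.0535 0.1166] [ 2.1  0.2 -9.9] [ 0.04 -0.35  0.02] 0.0151 4.98
t1 [0.4829 0.0533 0.1165] [-0.1 -0.9 -8.3] [-0.07  0.    0.05] 0.0151 5.6
0.6166999999999998
t2 [0.4819 0.0519 0.1163] [-5.3 -3.2 -8.8] [-0.62  0.91  0.01] 0.0152 7.7
```

View pics/s2.png

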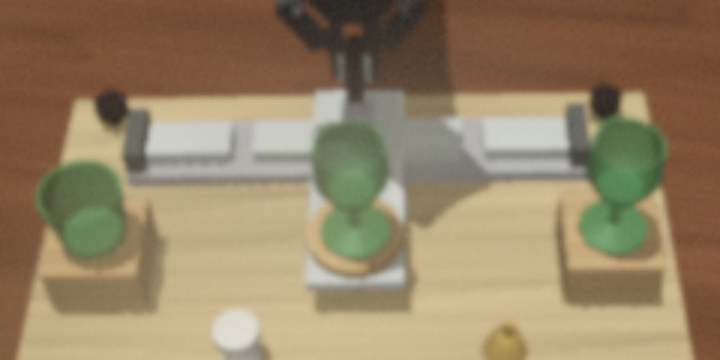

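The picture shows the bar turned across the rail, and the goblet and twin undisturbed. I'll let it down onto the collar and slide toward +y.

Run:
```python
from rig import r,claw,planner,cams
from h import *
p=r.get_ee_pos(); p[2]=.1106
r.servo_line(p,rate=.04); st(r,"park")
u=np.array([-np.sin(.142),np.cos(.142),0])
p0=r.get_ee_pos(); 
h=r.servo_line(p0+.100*u,rate=.06,guard=25); st(r,"slide",h)
h=r.servo_line(p0+.122*u,rate=.02,guard=18); st(r,"end",h)
d=r.get_ee_pos()-p0; print(d@u, d@np.array([u[1],-u[0],0]), d)
```

```text
park [0.4818 0.0517 0.111 ] [-3.9 -1.6 -0.6] [-0.43  1.03 -0.08] 0.0151 8.07
slide False [0.468  0.151  0.1111] [-1.  -1.7 -2.7] [-0.45  0.18  0.01] 0.0153 9.88
end True [0.4665 0.1626 0.111 ] [ 1.  -2.9  3.3] [ 0.14 -0.28  0.  ] 0.015 10.79
0.1119447059560333 0.0005600389255738924 [-1.52883783e-02  1.10897233e-01 -6.64980397e-05]
```

It reached the hard stop after 112 mm of travel, as expected. Next I'll back off 2 mm, lift, turn back and lower.

Run:
```python
from rig import r,claw,planner,cams
from h import *
u=np.array([-np.sin(.142),np.cos(.142),0])
p=r.get_ee_pos(); p[2]=.1168
r.servo_line(p,rate=.04); st(r,"lift")
p=p-.002*u
turn(r,p,.142+1.57,.142,8); st(r,"turned")
q=p.copy(); q[2]=.1065
r.servo_line(q,rate=.04); st(r,"mid")
q[2]=.0955
h=r.servo_line(q,rate=.03,guard=15); st(r,"down",h)
```

```text
lift [0.4664 0.1626 0.1165] [  2.5  -3.5 -10. ] [ 0.19 -0.59  0.01] 0.0148 11.12
turned [0.4686 0.1612 0.1171] [ 5.2  3.9 -9.9] [ 0.66 -1.07  0.01] 0.0148 13.92
mid [0.4686 0.1612 0.1068] [ 4.3  2.6 -6.8] [ 0.61 -0.9   0.01] 0.015 14.32
down True [0.4688 0.1614 0.0962] [0.4 0.4 4.7] [-0.02  0.16 -0.03] 0.015 14.76
```

z is back to 0.0962, so the pin is fully home. I'll release, retreat and check.

Run:
```python
from rig import r,claw,planner,cams
from h import *
claw.move_gripper(.05); 
p=r.get_ee_pos(); st(r,"open")
r.servo_line(p+[0,0,.06],rate=.08); r.servo_line(p+[0,0,.144],rate=.2); st(r,"up")
M=np.eye(4);M[:3,:3]=R.from_rotvec(r.get_ee_rot()).as_matrix();M[:3,3]=r.get_ee_pos()
s=cams.snapshot("wrist");C=M@s["hand_eye"];import pickle;pickle.dump((C,s),open("w2.pkl","wb"))
cv2.imwrite("pics/w3.png",s["pixels"][:,:,::-1])
s=cams.snapshot("scene");cv2.imwrite("pics/s3.png",cv2.resize(s["pixels"][140:260,185:425,::-1],(720,360),interpolation=2))
```

```text
open [0.4691 0.1623 0.095 ] [ 0.9 -0.5 -0.3] [ 0.03 -0.01 -0.02] 0.05 15.19
up [0.4685 0.1621 0.2382] [-0.4 -0.5  0. ] [ 0.06  0.05 -0.  ] 0.05 16.66
```

View pics/w3.png

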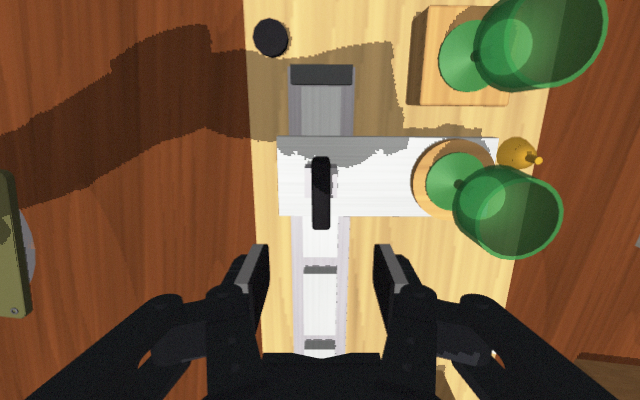

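View pics/s3.png

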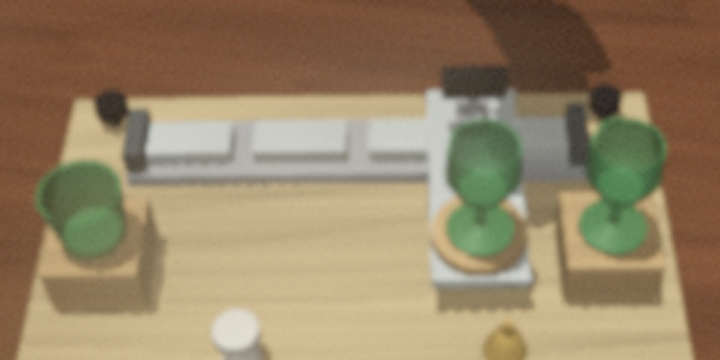

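The wrist picture shows the bar at (320,192), in line with the rail, with the carriage goblet beside the twin. In the scene picture the twin is still upright at the same crop position (625,165). The pull and park heights matched (20 and 15 mm), and the pin bottomed at the original locked height. I'm handing in.

```bash
python3 -c "
from rig import r
print(r.close_job())"
```

```text
the job is handed in; nothing more can be done
None
```

The carriage goblet now stands next to its green stemmed twin, with the plunger back at its locked height in the end notch and the bar in line with the rail; the twin did not visibly move, and I handed the job in at about 17 s on the clock.

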